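# Prop the drying box's lid half open

## Task

The freshly lacquered finials in the plywood drying box need air but no dust, so prop the lid half open. First swing the box's folding prop leg up and over until it bears firmly against its stop, pressing with no more than about 10 N so that the stop is not forced; then bring the wide-open lid forward and let it down under control, never letting it drop, until it rests on the tip of the leg. Do not disturb the finials.

Things in the scene. Friction and masses are not known exactly. Their poses are not given: they have to be found in the camera images.
- drying_box: shallow open plywood box fixed to the bench, 230 deep (its x) x 260 wide (its y) x 65 mm high, walls and floor 8 mm thick; origin at the centre of its underside; its x points from the front wall (robot side) to the back wall, y to the left, z up. Lid and prop leg are part of it; a wooden cross rail 20 mm wide, top 24 mm above the bench, runs along its y through the middle
- lid_hinge (a point): middle of the lid's hinge line, at the top of the back wall: box frame (115, 0, 67) mm; the lid turns about the box's y direction
- lid_edge (a point): middle of the lid's free edge at half its thickness, 235 mm from the hinge line. The lid is a plain plywood board 235 x 260 x 10 mm, 0.3 to 0.5 kg; its hinge has almost no friction: past upright it stays open, on this side of upright it falls shut. Its inner face carries a low cleat (7 mm high), open to the hinge, that frames a 56 mm wide place for the leg's tip
- lid (a joint): lid angle: 0 shut, 1.57 upright, about 1.8 wide open, leaning back against its hinge stop (at the start). Resting on the tip of the leg it reads 0.78 to 0.81
- leg_pivot (a point): pivot of the prop leg, in a steel bracket (cheeks up to 46 mm high) on the cross rail: box frame (0, 35, 36) mm; the leg turns about the box's x direction. On the pivot bolt a short stop arm is clamped with a wing nut; its pin, 30 mm from the pivot and up and to its left, catches the leg's left edge
- leg_tip (a point): centre of the ball, 16 mm across, at the tip of the prop leg, 140 mm from the pivot. The leg is a straight aluminium bar, 10 mm thick (box's x) and 14 mm wide in its plane of swing
- prop_leg (a joint): leg angle: 0 folded flat along the rail, pointing to the box's right (-y); grows as the tip swings up and over to the left (+y), 1.57 upright. The stop arm is set differently each time: the leg meets it somewhere between 1.62 and 1.88, which has to be felt. The pivot is a little stiff, so the leg stays where it is left: moving its tip takes about 1 to 2 N
- finial0: small turned brass finial, 19 mm across, 38 mm high, standing loose on the box floor in front of the rail, towards the right; origin at its foot
- finial1: the same, in front of the rail near the middle
- finial2: a finial 21 mm across, 32 mm high, standing behind the rail; origin at its foot

How it is judged:
By the outcome, as a careful person would: the job done as asked, in the order asked, and still so for the second after the job is handed in, with the robot touching nothing.
It also fails if it takes over 64 s, if anything falls off the work surface, if the arm or the gripper's body presses on something with over 40 N, if the wrist force passes 120 N, or if a joint passes its speed limit or range.

## Robot

A 6-joint arm with a two-finger parallel gripper is mounted at the origin on the work surface; the furniture and walls round the work are solid. World frame = base frame: x ahead of the robot, y to its left, z up, the work surface at z = 0. Lengths are in m, angles in degrees, forces in N, time in s.
With the tool pointing down it reaches from about 0.3 to 0.85 m from the base axis. Payload 5.4 kg.
Tool frame: the origin (TCP) lies midway between the tips of the shut fingers; the grasp point (between the pads) lies grip_point_offset behind it (grip_point_offset is the distance from the TCP to the grasp point, in m); z points along the fingers, y is the line along which they close (so a half turn about z gives the same grasp; the last joint's range is limited). The gripper opens to 85 mm and grips with 20 to 120 N. Pads are 22 mm wide; open, the fingers measure 114 mm over their backs; the gripper's body (76 mm by 85 mm) begins 54 mm behind the grasp point. The pads swing forward as they close: fully open they stand 13 mm farther back than shut.
Start: joints at [54.196, 9.076, 91.501, -0, 79.423, -12.038], TCP at [0.232, 0.526, 0.231] pointing down, gripper open.
Joint ranges: [-166.64, 166.64], [-54.1, 131.32], [10.49, 154.53], [-73.88, 253.88], [9.74, 151.15], [-171.62, 171.62]. Speed limits (degrees/s): [147.25, 147.25, 180, 180, 180, 180].

## Interface

Orientations are given as a 3x3 rotation matrix whose columns are the frame's x, y, z axes.
In Python, from station import observe, snapshot, close_job, search_frame, tip_of, grip_point_offset gives the robot as it stands. The module is installed in compiled form; this text tells all that it offers.
- The arm moves only by the tool play_rows, never from a script. Its argument "series" is a list of rows, each an object with "offset": the shift along the tool's x, y, z in m, a list of three; "spin": the turn about the tool's z in degrees. In form: [{"offset": [tx, ty, tz], "spin": spin}, ...]. A call has 1 to 8 rows; each row is the pose to reach, as a shift and turn from the pose commanded when the call began, along the tool's axes at that moment; what a row does not reach only later rows make up. A row lasts 1/12 s, in which the tool goes at most 41.7 mm and 7.16 degrees, less where a joint would pass 70% of its speed; a pose out of reach is approached as far as the arm can. A call with a gripper value outside its range is refused whole. "gripper" is the opening, from 0 (shut) to 1 (fully open), set as the call begins (left out, the last holds). The fingers move at their own pace and stop on an object; the grip force is fixed at half the most. Time passes only in rows, so rows that repeat a pose let the fingers close. It gives the time, the measured TCP pose, the force, the opening and the grip force at its end, in the units of the state.
- observe(): the state, without advancing time (a new reading comes with each control period).
- snapshot(name): name is "scene" or "top" or "wrist"; returns a dict with "frame" (420x560x3 uint8, blue, green, red), "fx", "fy", "cx", "cy" (pixels), "position" and "attitude" of the camera in the world; the wrist camera has in their place "hand_eye" (4x4, takes a point from camera to tool coordinates, whose origin is the TCP and whose axes are the flange's). Camera axes: x right, y up, looking along -z (the intrinsics and any distortion apply to the point x, -y, -z); pixel columns grow to the right and rows downward; lengths in m; the calibration is good to about 2 mm. A picture is of the moment at which its call begins: read the wrist's pose just before it. There is no depth.
- close_job(): hands the job in; it is judged then, once.
Trained networks look in the newest picture that a camera, given by its name, has taken for a name from the list of things; names that differ only in an ending like _2 or _b are one class to them, and where a whole thing is asked for, a point or a joint stands for the part that bears it (a point fixed in the world has none). Each returns a list of dicts, best first, with "p" (0 to 1); they miss things now and then, are a little off and sometimes report something else, mostly with a low value. They report only what shows in the picture. A call takes as long as a camera call.
- search_frame(camera, label): "extent" ([left, top, width, height] in pixels, round what is visible of it).
- tip_of(camera, label): "xy" ([column, row] in pixels: a listed point, or the origin of a listed thing).
The state is a dict: "clock": time; "qpos": joint angles; "qvel": joint speeds; "joint_torque": joint torques, N m; "tcp_pos": TCP position; "orientation": TCP orientation; "force": force on the tool from outside, world axes, zero at the start; "ft_torque": the same for the moment, N m; "opening": opening from 0.0 (shut) to 1.0 (fully open); "gripper_force": force on a finger pad.
Only numpy, scipy, OpenCV 4.12 (cv2) and the standard library are available. Lean on these libraries where they do the work, as an engineer would, in place of code of your own. Each camera call takes 0.05 s, during which the arm holds its last target. There are 200 camera calls.

## Working session

There is one attempt and no reset: what is moved stays moved. The work goes in short steps, Python scripts to look and compute and a tool call to move; the robot and the scene stay as the last step left them, time stands still between calls to the robot, and variables do not carry over. Pictures are saved under pics/ and viewed, at most 10 in all, crops included, and the job is handed in when it is done.

Besides the shell and the picture viewer there is one more tool, called after "Emit:" by a JSON object that holds its "op" and its "data", one argument or row to a line. play_rows: Moves the arm, as the interface text tells. Its arguments: {"type":"object","properties":{"series":{"type":"array"},"gripper":{"type":"number"}},"required":["series"]}

```bash
mkdir -p pics; cat > h.py <<'E'
import numpy as np, cv2
from station import *
def cam(name):
    s=observe(); d=snapshot(name)
    if 'hand_eye' in d:
        T=np.eye(4);T[:3,:3]=np.array(s['orientation']);T[:3,3]=s['tcp_pos'];T=T@np.array(d['hand_eye'])
        d['R'],d['p']=T[:3,:3],T[:3,3]
    else: d['R'],d['p']=np.array(d['attitude']),np.array(d['position'])
    return d
def ray(d,px):
    v=np.array([(px[0]-d['cx'])/d['fx'],-(px[1]-d['cy'])/d['fy'],-1.]); v=d['R']@v
    return d['p'],v/np.linalg.norm(v)
def proj(d,P):
    c=(np.atleast_2d(P)-d['p'])@d['R']; return np.c_[d['cx']-d['fx']*c[:,0]/c[:,2], d['cy']+d['fy']*c[:,1]/c[:,2]]
def tri(rs):
    A=0;b=0
    for p,v in rs:
        M=np.eye(3)-np.outer(v,v);A=A+M;b=b+M@p
    x=np.linalg.solve(A,b); return x,[float(np.linalg.norm((np.eye(3)-np.outer(v,v))@(x-p))) for p,v in rs]
E
python3 - <<'E'
from h import *
print(grip_point_offset if not callable(grip_point_offset) else grip_point_offset())
print(observe())
ds={}
for n in ['scene','top','wrist']:
    d=cam(n);ds[n]=d;cv2.imwrite(f'pics/{n}0.png',d['frame'])
    print(n,d['fx'],d['fy'],d['cx'],d['cy'],d['p'],d['R'].round(3).tolist(),[k for k in d])
    for l in ['drying_box','lid_hinge','lid_edge','leg_pivot','leg_tip','finial0','finial1','finial2']:
        print(l,[(np.round(r['xy']),round(r['p'],2)) for r in tip_of(n,l)[:2]])
c=np.vstack([ds['scene']['frame'],ds['top']['frame']])
cv2.imwrite('pics/c.png',cv2.resize(np.hstack([ds['scene']['frame'],ds['top']['frame']]),(800,300)))
E
```

```text
0.0187
{'clock': 0.0, 'qpos': array([ 5.41973013e+01,  9.11422788e+00,  9.15721358e+01,  2.86971309e-04,
        7.94231965e+01, -1.20377134e+01]), 'qvel': array([-0.0988452 ,  0.04936896, -0.00123129, -0.02847811, -0.18230976,
       -0.01046068]), 'joint_torque': array([-5.37036394e-04, -3.95995831e+01, -3.31428981e+01, -3.39695316e-04,
        8.36240215e-03, -7.41085955e-05]), 'tcp_pos': array([0.23137445, 0.52573802, 0.23030176]), 'orientation': array([[-9.15205513e-01,  4.02985866e-01, -1.12261308e-03],
       [ 4.02987227e-01,  9.15204293e-01, -1.54797061e-03],
       [ 4.03610037e-04, -1.86910998e-03, -9.99998172e-01]]), 'force': array([-1.07403954, -0.31675169,  0.22649564]), 'ft_torque': array([ 0.00333005,  0.04732809, -0.0150523 ]), 'gripper_force': 0.0, 'opening': 0.9979215278609981}
scene 420.25498334405734 420.25498334405734 287.68967346756125 208.052346031919 [-0.07509612 -0.06089387  0.6998682 ] [[0.479, 0.623, -0.618], [-0.878, 0.345, -0.332], [0.006, 0.702, 0.712]] ['frame', 'fx', 'fy', 'cx', 'cy', 'position', 'attitude', 'R', 'p']
drying_box [(array([269., 240.]),
[... 653 characters left out ...]
0.57)]
lid_hinge [(array([269., 174.]), 0.84)]
lid_edge [(array([260.,  91.]), 0.72)]
leg_pivot [(array([250., 241.]), 0.69)]
leg_tip [(array([310., 234.]), 0.69)]
finial0 [(array([284., 210.]), 0.68), (array([251., 281.]), 0.53)]
finial1 [(array([284., 210.]), 0.68), (array([251., 281.]), 0.53)]
finial2 [(array([284., 210.]), 0.68), (array([251., 281.]), 0.53)]
wrist 333.921759164571 333.921759164571 280.80042554732455 212.2915671334727 [0.16995939 0.55342291 0.37398163] [[0.403, -0.881, -0.248], [0.915, 0.387, 0.109], [-0.0, -0.271, 0.963]] ['frame', 'fx', 'fy', 'cx', 'cy', 'hand_eye', 'R', 'p']
drying_box []
lid_hinge []
lid_edge []
leg_pivot []
leg_tip []
finial0 []
finial1 []
finial2 []
```

```bash
python3 - <<'E'
from h import *
S=cv2.imread('pics/scene0.png');T=cv2.imread('pics/top0.png')
a=cv2.resize(S[50:340,150:420],None,fx=1.48,fy=2*.74); b=cv2.resize(T[60:350,150:420],None,fx=1.48,fy=1.48)
cv2.imwrite('pics/c1.png',np.hstack([a,b])); print(a.shape)
E
```

```text
(429, 400, 3)
```

View pics/c1.png

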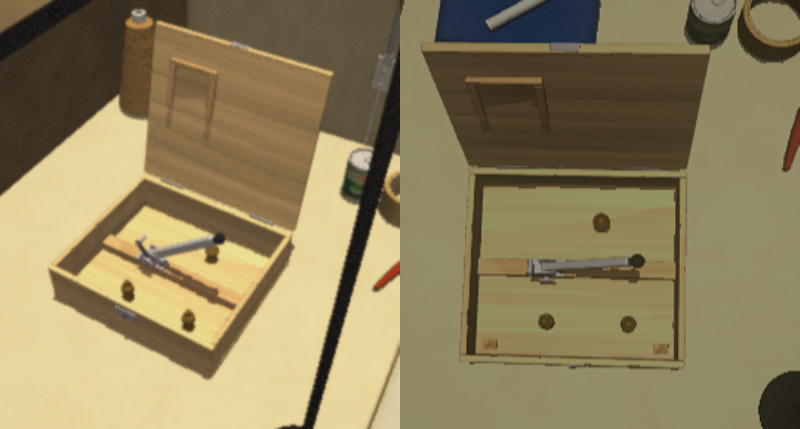

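View pics/c.png

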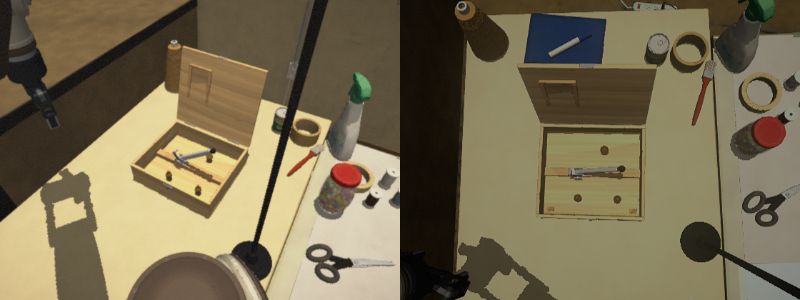

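The lid leans back. The leg points right with its tip raised at scene px (297,210) and top px (310,236). The finials show at top px (249,277), (304,278) and (286,210). Next I fit the box pose from the rim corners and the network points.

```bash
cat >> h.py <<'E'
from scipy.optimize import least_squares
def Bx(q,P): # box->world
    c,s=np.cos(q[2]),np.sin(q[2]); P=np.atleast_2d(P)
    return np.c_[q[0]+c*P[:,0]-s*P[:,1], q[1]+s*P[:,0]+c*P[:,1], P[:,2]]
def lid(a,y=0,r=.235): return [.115-r*np.cos(a), y, .067+r*np.sin(a)]
def leg(a,r=.14): return [0,.035-r*np.cos(a),.036+r*np.sin(a)]
E
python3 - <<'E'
from h import *
ds={n:cam(n) for n in ['scene','top']}
T=lambda u,v:(150+(u-400)/1.48,60+v/1.48); S=lambda u,v:(150+u/1.48,50+v/1.48)
H=.065
obs=[('top',(-.115,.13,H),T(461,360)),('top',(-.115,-.13,H),T(685,361)),
('scene',(-.115,.13,H),S(51,267)),('scene',(-.115,-.13,H),S(213,352)),
('top',(.115,0,.067),(269,174)),('scene',(.115,0,.067),(295,186)),
('top',(0,.035,.036),(250,241)),('scene',(0,.035,.036),(250,222)),
('top',(.099+.008,.122,H),T(479,177)),('top',(.107,-.122,H),T(679,177)),('top',(-.107,.122,H),T(470,354)),('top',(-.107,-.122,H),T(676,354)),]
def f(v):
    q=v[:3];r=[]
    for n,P,px in obs: r.append(proj(ds[n],Bx(q,P))[0]-px)
    for n,px in [('top',(260,91)),('scene',(310,78))]: r.append(proj(ds[n],Bx(q,lid(v[3])))[0]-px)
    for n,px in [('top',(310,234)),('scene',(296,210))]: r.append(proj(ds[n],Bx(q,leg(v[4])))[0]-px)
    return np.ravel(r)
s=least_squares(f,[.35,.2,0,1.8,.3],loss='soft_l1',f_scale=1.5)
print(s.x,s.fun.reshape(-1,2).round(1).tolist())
q=s.x[:3]
for n in [(0,[('top',(304,278)),('scene',(277,266))]),(1,[('top',(249,277)),('scene',(236,246))]),(2,[('top',(286,210)),('scene',(293,221))]),('tip',[('top',(310,235)),('scene',(297.5,210.5))])]:
    x,e=tri([ray(ds[c],p) for c,p in n[1]]); 
    c_,s_=np.cos(q[2]),np.sin(q[2]);d=x[:2]-q[:2]
    print(n[0],x,e,'box',c_*d[0]+s_*d[1],-s_*d[0]+c_*d[1])
print('edge',Bx(q,lid(s.x[3])),'tip',Bx(q,leg(s.x[4])),'piv',Bx(q,leg(0,0)))
# wrist look from here
E
```

```text
[ 0.42735725  0.2558068  -0.02591896  1.81729716  0.72516986] [[-0.7, 0.9], [0.8, 3.0], [-2.1, 1.0], [1.3, -1.2], [-0.2, -1.1], [0.1, 0.1], [-0.9, -1.5], [4.2, 0.5], [-3.3, -2.4], [-0.1, -1.5], [-2.0, 0.3], [2.1, 2.8], [-0.1, 0.2], [1.9, 3.4], [-1.1, 0.7], [1.9, -0.1]]
0 [0.35855202 0.19427529 0.02576913] [0.0006881950573079368, 0.00068819505730795] box -0.06718746645904042 -0.06329399983526839
1 [0.3611914  0.29275586 0.02715313] [0.0008947687962878791, 0.0008947687962878856] box -0.06710119908620438 0.03522189715669067
2 [0.48228216 0.22470062 0.02419086] [0.00043792186215308045, 0.0004379218621530173] box 0.05571261243658034 -0.029672290826892635
tip [0.42443697 0.18523569 0.12883239] [0.001054308509657842, 0.0010543085096578226] box -0.0010903751767031816 -0.07062308300822999
edge [[0.5996422  0.25134035 0.29489647]] tip [[0.42554898 0.18605608 0.12885676]] piv [[0.42826431 0.29079504 0.036     ]]
```

Emit:
{"op": "play_rows", "data": {
  "series": [
    {"offset": [-0.332, -0.275, 0], "spin": 67.7},
    {"offset": [-0.332, -0.275, 0], "spin": 67.7},
    {"offset": [-0.332, -0.275, 0], "spin": 67.7},
    {"offset": [-0.332, -0.275, 0], "spin": 67.7},
    {"offset": [-0.332, -0.275, 0], "spin": 67.7},
    {"offset": [-0.332, -0.275, 0], "spin": 67.7},
    {"offset": [-0.332, -0.275, 0], "spin": 67.7},
    {"offset": [-0.332, -0.275, 0], "spin": 67.7}
  ],
  "gripper": 0
}}

```text
clock: 2.12
tcp_pos: [0.3814, 0.2264, 0.2316]
orientation: [[-0.15, 0.989, 0.001], [0.989, 0.15, 0.0], [0.0, 0.001, -1.0]]
force: [0.4, 0.5, 0.6]
opening: -0.004
gripper_force: 0.0
```

Emit:
{"op": "play_rows", "data": {
  "series": [
    {"offset": [-0.046, 0.015, 0], "spin": 5},
    {"offset": [-0.092, 0.029, 0], "spin": 10.2},
    {"offset": [-0.092, 0.029, 0.05], "spin": 10.2},
    {"offset": [-0.092, 0.029, 0.05], "spin": 10.2}
  ]
}}

```text
clock: 2.45
tcp_pos: [0.4231, 0.1391, 0.178]
orientation: [[0.027, 1.0, -0.004], [1.0, -0.027, -0.001], [-0.001, -0.004, -1.0]]
force: [-1.6, 0.0, -2.1]
opening: 0.0
gripper_force: 0.0
```

```bash
python3 - <<'E'
from h import *
o=observe();print(o['qpos'].round(1),o['tcp_pos'],o['orientation'].round(3).tolist(),o['force'])
d=cam('wrist');cv2.imwrite('pics/w1.png',d['frame'])
q=[.42736,.25581,-.02592]
r=tip_of('wrist','leg_tip')[:2];print(r, proj(d,Bx(q,leg(.725))))
r2=tip_of('wrist','leg_pivot')[:1];print(r2, proj(d,Bx(q,leg(0,0))))
E
```

```text
[  2.6  -7.8 114.7  -0.   73.3   4.1] [0.42312332 0.13906498 0.17795974] [[0.027, 1.0, -0.004], [1.0, -0.027, -0.001], [-0.001, -0.004, -1.0]] [-1.61534733  0.0297587  -2.14967849]
[{'xy': [281.2, 157.4], 'p': 0.9}] [[281.08789334 156.83505511]]
[] [[281.5643943   2.5035781]]
```

View pics/w1.png

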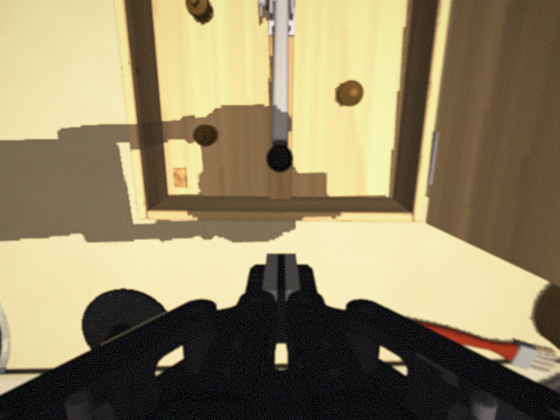

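The ball shows at (281,157), exactly where predicted. Now I lower the shut fingers on its right side and push it along its arc.

Emit:
{"op": "play_rows", "data": {
  "series": [
    {"offset": [0.0, 0.001, 0.03], "spin": 0},
    {"offset": [0.0, 0.001, 0.059], "spin": 0},
    {"offset": [0.018, 0.001, 0.059], "spin": 0},
    {"offset": [0.028, 0.001, 0.059], "spin": 0},
    {"offset": [0.037, 0.001, 0.051], "spin": 0},
    {"offset": [0.046, 0.001, 0.043], "spin": 0},
    {"offset": [0.046, 0.001, 0.043], "spin": 0}
  ]
}}

```text
clock: 3.18
tcp_pos: [0.4282, 0.1903, 0.1424]
orientation: [[0.018, 1.0, 0.007], [1.0, -0.018, 0.002], [0.002, 0.007, -1.0]]
force: [0.0, -0.6, 0.2]
opening: 0.001
gripper_force: 0.0
```

```bash
python3 - <<'E'
from h import *
d=cam('scene');r=tip_of('scene','leg_tip')[:1];print(r)
q=[.42736,.25581,-.02592]
for a in [.725,.8,.9,1.0]: print(a,proj(d,Bx(q,leg(a))))
E
```

```text
[{'xy': [286.1, 201.1], 'p': 0.81}]
0.725 [[297.94961443 209.93911294]]
0.8 [[294.6988741  205.74696875]]
0.9 [[289.93378555 200.28669221]]
1.0 [[284.73347455 195.04600224]]
```

```bash
python3 - <<'E'
from h import *
o=observe();print(o['clock'],o['tcp_pos'],o['force'],o['qvel'].round(1),o['orientation'].round(3).tolist())
E
```

```text
3.2833 [0.42703368 0.18900878 0.14011064] [-0.83949991 -0.61071191  0.44589845] [-1.1  0.7  1.6 -0.1 -0.3 -0.1] [[0.02, 1.0, 0.004], [1.0, -0.02, 0.001], [0.001, 0.004, -1.0]]
```

Emit:
{"op": "play_rows", "data": {
  "series": [
    {"offset": [0.01, 0, -0.007], "spin": 0},
    {"offset": [0.022, 0, -0.014], "spin": 0},
    {"offset": [0.035, 0, -0.02], "spin": 0},
    {"offset": [0.048, 0, -0.024], "spin": 0},
    {"offset": [0.06, 0, -0.027], "spin": 0},
    {"offset": [0.067, 0, -0.028], "spin": 0},
    {"offset": [0.067, 0, -0.028], "spin": 0},
    {"offset": [0.067, 0, -0.028], "spin": 0}
  ]
}}

```text
clock: 3.95
tcp_pos: [0.4271, 0.255, 0.1659]
orientation: [[0.021, 1.0, -0.001], [1.0, -0.021, -0.0], [-0.0, -0.001, -1.0]]
force: [-1.2, 0.0, -0.1]
opening: -0.0
gripper_force: 0.0
```

```bash
python3 - <<'E'
from h import *
d=cam('scene');r=tip_of('scene','leg_tip')[:1];print(r)
q=[.42736,.25581,-.02592]
for a in [1.3,1.4,1.5,1.6]: print(a,proj(d,Bx(q,leg(a))))
o=observe();print(o['clock'],o['tcp_pos'],o['force'])
E
```

```text
[{'xy': [255.4, 176.9], 'p': 0.58}]
1.3 [[267.26204516 181.37317033]]
1.4 [[261.09021796 177.71148194]]
1.5 [[254.88891948 174.58301926]]
1.6 [[248.74426516 172.02380221]]
4.05 [0.42700014 0.25437266 0.1657283 ] [-0.13908232 -0.53765529 -0.01817931]
```

```bash
python3 - <<'E'
from h import *
q=[.42736,.25581,-.02592]
ims=[]
for n in ['scene','top','wrist']:
    d=cam(n); c=proj(d,Bx(q,leg(1.6,.045)))[0]; w=35 if n!='wrist' else 70
    print(n,c)
    x,y=[int(v) for v in c]
    M=np.array([[266/(2*w),0,133-266/(2*w)*c[0]],[0,266/(2*w),133-266/(2*w)*c[1]]])
    ims.append(cv2.warpAffine(d['frame'],M,(266,266),flags=cv2.INTER_CUBIC))
cv2.imwrite('pics/s.png',np.hstack(ims))
E
```

```text
scene [252.59589818 207.48945901]
top [245.84474772 236.90890252]
wrist [279.57740914 164.54214656]
```

View pics/s.png

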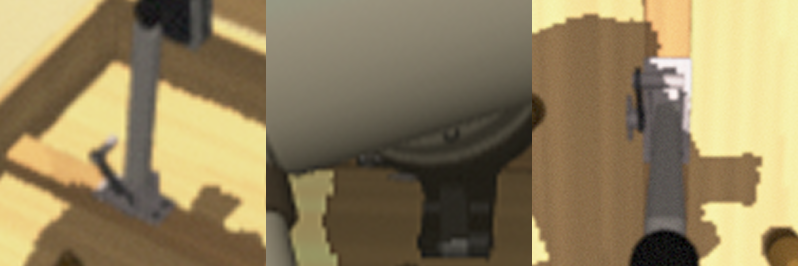

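```bash
python3 - <<'E'
from h import *
q=[.42736,.25581,-.02592]; d=cam('scene')
f=lambda P:((proj(d,Bx(q,P))-[252.596,207.489])*3.8+133).round(0).tolist()
print('piv',f([0,.035,.036]),f([-.015,.035,.036]),'tip',f(leg(1.48)))
for a in [1.9,2.0,2.1,2.2,2.3]:
    print(a,[f([x,.035-.03*np.cos(a),.036+.03*np.sin(a)]) for x in (-.015,-.005,.005)])
E
```

```text
piv [[139.0, 190.0]] [[124.0, 207.0]] tip [[146.0, 10.0]]
1.9 [[[107.0, 166.0]], [[117.0, 154.0]], [[127.0, 143.0]]]
2.0 [[[103.0, 165.0]], [[113.0, 154.0]], [[123.0, 143.0]]]
2.1 [[[99.0, 165.0]], [[109.0, 154.0]], [[119.0, 143.0]]]
2.2 [[[95.0, 165.0]], [[105.0, 154.0]], [[115.0, 143.0]]]
2.3 [[[92.0, 166.0]], [[102.0, 155.0]], [[112.0, 144.0]]]
```

The pin estimate puts the stop near the upper end of its range. I advance to about 1.6 first, then feel in small steps.

Emit:
{"op": "play_rows", "data": {
  "series": [
    {"offset": [0.004, 0, 0], "spin": 0},
    {"offset": [0.008, 0, 0], "spin": 0},
    {"offset": [0.012, 0, 0], "spin": 0},
    {"offset": [0.016, 0, 0], "spin": 0},
    {"offset": [0.016, 0, 0], "spin": 0},
    {"offset": [0.016, 0, 0], "spin": 0}
  ]
}}

```text
clock: 4.75
tcp_pos: [0.4277, 0.2711, 0.1662]
orientation: [[0.021, 1.0, -0.0], [1.0, -0.021, 0.0], [0.0, -0.0, -1.0]]
force: [-0.0, -0.6, 0.2]
opening: -0.001
gripper_force: 0.0
```

Emit:
{"op": "play_rows", "data": {
  "series": [
    {"offset": [0.001, 0, 0], "spin": 0},
    {"offset": [0.002, 0, 0], "spin": 0},
    {"offset": [0.003, 0, 0], "spin": 0},
    {"offset": [0.003, 0, 0], "spin": 0}
  ]
}}

```text
clock: 5.08
tcp_pos: [0.4278, 0.2738, 0.1663]
orientation: [[0.022, 1.0, -0.0], [1.0, -0.022, -0.0], [-0.0, -0.0, -1.0]]
force: [-0.3, -0.3, 0.2]
opening: 0.0
gripper_force: 0.2
```

Emit:
{"op": "play_rows", "data": {
  "series": [
    {"offset": [0.0015, 0, 0], "spin": 0},
    {"offset": [0.003, 0, 0], "spin": 0},
    {"offset": [0.003, 0, 0], "spin": 0}
  ]
}}

```text
clock: 5.33
tcp_pos: [0.4279, 0.277, 0.1663]
orientation: [[0.022, 1.0, 0.0], [1.0, -0.022, 0.0], [0.0, 0.0, -1.0]]
force: [0.2, -0.9, -0.1]
opening: 0.001
gripper_force: 0.2
```

```bash
python3 - <<'E'
from h import *
d=cam('scene');r=tip_of('scene','leg_tip')[:1];print(r)
q=[.42736,.25581,-.02592]
for a in [1.5,1.6,1.7,1.8]: print(a,proj(d,Bx(q,leg(a))))
o=observe();print(o['clock'],o['tcp_pos'],o['force'])
E
```

```text
[{'xy': [245.6, 172.2], 'p': 0.89}]
1.5 [[254.88891948 174.58301926]]
1.6 [[248.74426516 172.02380221]]
1.7 [[242.73898717 170.05887333]]
1.8 [[236.95058976 168.70222469]]
5.4333 [0.42791993 0.27689151 0.16628545] [ 0.73467509 -0.2007864   0.15608207]
```

Emit:
{"op": "play_rows", "data": {
  "series": [
    {"offset": [0.001, 0, 0], "spin": 0},
    {"offset": [0.002, 0, 0], "spin": 0},
    {"offset": [0.002, 0, 0], "spin": 0}
  ]
}}

```text
clock: 5.68
tcp_pos: [0.428, 0.2788, 0.1663]
orientation: [[0.022, 1.0, 0.0], [1.0, -0.022, 0.0], [0.0, 0.0, -1.0]]
force: [-0.6, 0.0, 0.5]
opening: 0.002
gripper_force: 0.2
```

Emit:
{"op": "play_rows", "data": {
  "series": [
    {"offset": [0.001, 0, 0], "spin": 0},
    {"offset": [0.002, 0, 0], "spin": 0},
    {"offset": [0.002, 0, 0], "spin": 0}
  ]
}}

```text
clock: 5.93
tcp_pos: [0.428, 0.2809, 0.1663]
orientation: [[0.022, 1.0, 0.0], [1.0, -0.022, 0.0], [0.0, 0.0, -1.0]]
force: [0.0, -0.7, 0.8]
opening: 0.001
gripper_force: 0.2
```

Emit:
{"op": "play_rows", "data": {
  "series": [
    {"offset": [0.001, 0, 0], "spin": 0},
    {"offset": [0.002, 0, 0.0005], "spin": 0},
    {"offset": [0.0025, 0, 0.0005], "spin": 0},
    {"offset": [0.0025, 0, 0.0005], "spin": 0}
  ]
}}

```text
clock: 6.27
tcp_pos: [0.428, 0.2834, 0.1657]
orientation: [[0.022, 1.0, -0.0], [1.0, -0.022, 0.0], [0.0, -0.0, -1.0]]
force: [-0.1, -0.1, -0.5]
opening: -0.0
gripper_force: 0.2
```

Emit:
{"op": "play_rows", "data": {
  "series": [
    {"offset": [0.001, 0, 0], "spin": 0},
    {"offset": [0.002, 0, 0.0005], "spin": 0},
    {"offset": [0.0025, 0, 0.0005], "spin": 0},
    {"offset": [0.0025, 0, 0.0005], "spin": 0}
  ]
}}

```text
clock: 6.6
tcp_pos: [0.4281, 0.2858, 0.1653]
orientation: [[0.022, 1.0, -0.0], [1.0, -0.022, 0.0], [0.0, -0.0, -1.0]]
force: [-0.5, 0.2, 1.5]
opening: 0.0
gripper_force: 0.2
```

Emit:
{"op": "play_rows", "data": {
  "series": [
    {"offset": [0.001, 0, 0], "spin": 0},
    {"offset": [0.002, 0, 0.0005], "spin": 0},
    {"offset": [0.0025, 0, 0.0005], "spin": 0},
    {"offset": [0.0025, 0, 0.0005], "spin": 0}
  ]
}}

```text
clock: 6.93
tcp_pos: [0.4281, 0.2884, 0.1648]
orientation: [[0.022, 1.0, -0.0], [1.0, -0.022, 0.0], [0.0, -0.0, -1.0]]
force: [0.6, -1.0, 0.6]
opening: 0.001
gripper_force: 0.2
```

```bash
python3 - <<'E'
from h import *
d=cam('scene');r=tip_of('scene','leg_tip')[:1];print(r)
q=[.42736,.25581,-.02592]
for a in [1.6,1.7,1.8]: print(a,proj(d,Bx(q,leg(a))))
o=observe();print(o['clock'],o['tcp_pos'],o['force'])
c=[248,200];M=np.array([[5,0,200-5*c[0]],[0,5,200-5*c[1]]],float)
cv2.imwrite('pics/s2.png',cv2.warpAffine(d['frame'],M,(400,400),flags=cv2.INTER_CUBIC))
E
```

```text
[{'xy': [241.5, 170.8], 'p': 0.74}]
1.6 [[248.74426516 172.02380221]]
1.7 [[242.73898717 170.05887333]]
1.8 [[236.95058976 168.70222469]]
7.0333 [0.4280812  0.28833628 0.16473275] [ 1.06960876 -0.04907544  0.16480783]
```

View pics/s2.png

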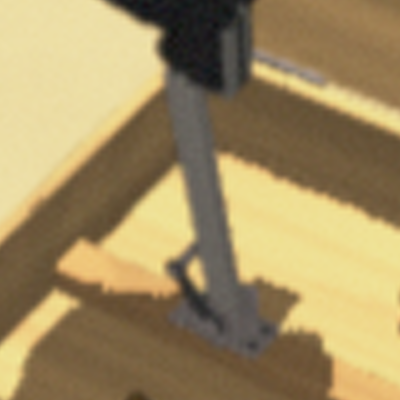

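The pin's end at (197,245) is almost at the leg's left edge at about (200,245), so contact is near. I go on in finer steps.

Emit:
{"op": "play_rows", "data": {
  "series": [
    {"offset": [0.0005, 0, 0], "spin": 0},
    {"offset": [0.001, 0, 0], "spin": 0},
    {"offset": [0.0015, 0, 0], "spin": 0},
    {"offset": [0.0015, 0, 0], "spin": 0}
  ]
}}

```text
clock: 7.37
tcp_pos: [0.4282, 0.2897, 0.1647]
orientation: [[0.022, 1.0, -0.0], [1.0, -0.022, -0.0], [-0.0, -0.0, -1.0]]
force: [0.2, -0.8, -0.8]
opening: -0.005
gripper_force: 0.3
```

Emit:
{"op": "play_rows", "data": {
  "series": [
    {"offset": [0.0005, 0, 0], "spin": 0},
    {"offset": [0.001, 0, 0], "spin": 0},
    {"offset": [0.0015, 0, 0], "spin": 0},
    {"offset": [0.0015, 0, 0], "spin": 0}
  ]
}}

```text
clock: 7.7
tcp_pos: [0.4282, 0.2913, 0.1647]
orientation: [[0.022, 1.0, -0.0], [1.0, -0.022, -0.0], [-0.0, -0.0, -1.0]]
force: [0.5, -1.3, -1.1]
opening: 0.003
gripper_force: 0.3
```

Emit:
{"op": "play_rows", "data": {
  "series": [
    {"offset": [0.0005, 0, 0], "spin": 0},
    {"offset": [0.001, 0, 0], "spin": 0},
    {"offset": [0.0015, 0, 0], "spin": 0},
    {"offset": [0.0015, 0, 0], "spin": 0}
  ]
}}

```text
clock: 8.03
tcp_pos: [0.4282, 0.2928, 0.1648]
orientation: [[0.022, 1.0, -0.0], [1.0, -0.022, 0.0], [0.0, -0.0, -1.0]]
force: [-0.3, -0.8, 0.0]
opening: 0.0
gripper_force: 0.3
```

Emit:
{"op": "play_rows", "data": {
  "series": [
    {"offset": [0.0005, 0, 0], "spin": 0},
    {"offset": [0.001, 0, 0], "spin": 0},
    {"offset": [0.0015, 0, 0.0005], "spin": 0},
    {"offset": [0.0015, 0, 0.0005], "spin": 0}
  ]
}}

```text
clock: 8.37
tcp_pos: [0.4283, 0.2944, 0.1644]
orientation: [[0.022, 1.0, 0.0], [1.0, -0.022, 0.0], [0.0, 0.0, -1.0]]
force: [-0.1, -0.4, 0.7]
opening: 0.003
gripper_force: 0.2
```

Emit:
{"op": "play_rows", "data": {
  "series": [
    {"offset": [0.0005, 0, 0], "spin": 0},
    {"offset": [0.001, 0, 0], "spin": 0},
    {"offset": [0.0015, 0, 0.0005], "spin": 0},
    {"offset": [0.0015, 0, 0.0005], "spin": 0}
  ]
}}

```text
clock: 8.7
tcp_pos: [0.4283, 0.2959, 0.1638]
orientation: [[0.022, 1.0, 0.0], [1.0, -0.022, 0.0], [0.0, 0.0, -1.0]]
force: [-0.6, -0.5, 0.3]
opening: -0.001
gripper_force: 0.2
```

Emit:
{"op": "play_rows", "data": {
  "series": [
    {"offset": [0.0005, 0, 0], "spin": 0},
    {"offset": [0.001, 0, 0], "spin": 0},
    {"offset": [0.0015, 0, 0.0005], "spin": 0},
    {"offset": [0.0015, 0, 0.0005], "spin": 0}
  ]
}}

```text
clock: 9.03
tcp_pos: [0.4283, 0.2974, 0.1633]
orientation: [[0.022, 1.0, 0.0], [1.0, -0.022, 0.0], [0.0, 0.0, -1.0]]
force: [0.9, -0.3, 0.3]
opening: 0.001
gripper_force: 0.2
```

```bash
python3 - <<'E'
from h import *
d=cam('scene');r=tip_of('scene','leg_tip')[:1];print(r)
q=[.42736,.25581,-.02592]
for a in [1.7,1.75,1.8,1.85]: print(a,proj(d,Bx(q,leg(a))))
f=[observe()['force']]
for i in range(5): snapshot('top');f.append(observe()['force'])
print(np.mean(f,0),np.std(f,0))
c=[248,200];M=np.array([[5,0,200-5*c[0]],[0,5,200-5*c[1]]],float)
cv2.imwrite('pics/s3.png',cv2.warpAffine(d['frame'],M,(400,400),flags=cv2.INTER_CUBIC))
E
```

```text
[{'xy': [237.3, 169.0], 'p': 0.84}]
1.7 [[242.73898717 170.05887333]]
1.75 [[239.81308281 169.30406489]]
1.8 [[236.95058976 168.70222469]]
1.85 [[234.16012808 168.25342769]]
[0.06056376 0.24556366 0.16766192] [0.55016297 0.55074356 0.30819835]
```

View pics/s3.png

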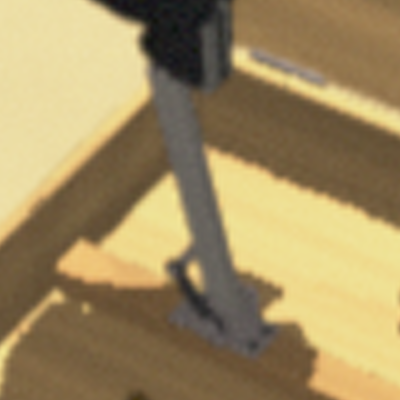

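The leg now reads about 1.79 and the stop arm hasn't moved (its elbow is still at (178,265)). I keep feeling forward.

Emit:
{"op": "play_rows", "data": {
  "series": [
    {"offset": [0.0005, 0, 0], "spin": 0},
    {"offset": [0.001, 0, 0], "spin": 0},
    {"offset": [0.0015, 0, 0.0005], "spin": 0},
    {"offset": [0.0015, 0, 0.0005], "spin": 0}
  ]
}}

```text
clock: 9.72
tcp_pos: [0.4284, 0.2988, 0.1629]
orientation: [[0.022, 1.0, 0.0], [1.0, -0.022, 0.0], [0.0, 0.0, -1.0]]
force: [-0.0, 0.7, 1.2]
opening: -0.004
gripper_force: 0.5
```

Emit:
{"op": "play_rows", "data": {
  "series": [
    {"offset": [0.0005, 0, 0], "spin": 0},
    {"offset": [0.001, 0, 0], "spin": 0},
    {"offset": [0.0015, 0, 0.0005], "spin": 0},
    {"offset": [0.0015, 0, 0.0005], "spin": 0}
  ]
}}

```text
clock: 10.05
tcp_pos: [0.4285, 0.3005, 0.1625]
orientation: [[0.022, 1.0, 0.0], [1.0, -0.022, 0.0], [0.0, 0.0, -1.0]]
force: [-0.6, -0.6, 2.1]
opening: -0.0
gripper_force: 0.7
```

Emit:
{"op": "play_rows", "data": {
  "series": [
    {"offset": [0.0005, 0, 0], "spin": 0},
    {"offset": [0.001, 0, 0], "spin": 0},
    {"offset": [0.0015, 0, 0], "spin": 0},
    {"offset": [0.0015, 0, 0], "spin": 0}
  ]
}}

```text
clock: 10.38
tcp_pos: [0.4285, 0.3018, 0.1624]
orientation: [[0.022, 1.0, 0.0], [1.0, -0.022, 0.0], [0.0, 0.0, -1.0]]
force: [-0.4, -0.0, 0.7]
opening: 0.002
gripper_force: 0.7
```

Emit:
{"op": "play_rows", "data": {
  "series": [
    {"offset": [0.0005, 0, 0], "spin": 0},
    {"offset": [0.001, 0, 0], "spin": 0},
    {"offset": [0.0015, 0, 0], "spin": 0},
    {"offset": [0.0015, 0, 0], "spin": 0}
  ]
}}

```text
clock: 10.72
tcp_pos: [0.4285, 0.3033, 0.1622]
orientation: [[0.022, 1.0, 0.0], [1.0, -0.022, -0.0], [-0.0, 0.0, -1.0]]
force: [-0.6, -1.3, 2.1]
opening: 0.003
gripper_force: 0.5
```

Emit:
{"op": "play_rows", "data": {
  "series": [
    {"offset": [0.0005, 0, 0], "spin": 0},
    {"offset": [0.001, 0, 0], "spin": 0},
    {"offset": [0.0015, 0, 0], "spin": 0},
    {"offset": [0.0015, 0, 0], "spin": 0}
  ]
}}

```text
clock: 11.05
tcp_pos: [0.4284, 0.3047, 0.1621]
orientation: [[0.022, 1.0, -0.0], [1.0, -0.022, -0.0], [-0.0, -0.0, -1.0]]
force: [0.2, 0.4, 1.5]
opening: -0.0
gripper_force: 0.3
```

```bash
python3 - <<'E'
from h import *
d=cam('scene');r=tip_of('scene','leg_tip')[:1];print(r)
q=[.42736,.25581,-.02592]
for a in [1.75,1.8,1.85,1.9]: print(a,proj(d,Bx(q,leg(a))))
f=[observe()['force']]
for i in range(5): snapshot('top');f.append(observe()['force'])
print(np.mean(f,0),np.std(f,0),observe()['tcp_pos'])
E
```

```text
[{'xy': [236.0, 168.0], 'p': 0.78}]
1.75 [[239.81308281 169.30406489]]
1.8 [[236.95058976 168.70222469]]
1.85 [[234.16012808 168.25342769]]
1.9 [[231.4498195 167.9571173]]
[-0.04354922 -0.61580989  0.21398864] [0.27379225 0.44783091 0.56816088] [0.42841332 0.30475286 0.16225291]
```

Emit:
{"op": "play_rows", "data": {
  "series": [
    {"offset": [0.0005, 0, 0], "spin": 0},
    {"offset": [0.001, 0, 0], "spin": 0},
    {"offset": [0.001, 0, 0], "spin": 0}
  ]
}}

```text
clock: 11.65
tcp_pos: [0.4285, 0.3058, 0.1622]
orientation: [[0.022, 1.0, -0.0], [1.0, -0.022, -0.0], [-0.0, -0.0, -1.0]]
force: [-0.1, -0.3, -0.0]
opening: -0.001
gripper_force: 0.2
```

Emit:
{"op": "play_rows", "data": {
  "series": [
    {"offset": [0.0005, 0, 0], "spin": 0},
    {"offset": [0.001, 0, 0], "spin": 0},
    {"offset": [0.001, 0, 0], "spin": 0}
  ]
}}

```text
clock: 11.9
tcp_pos: [0.4285, 0.3068, 0.1622]
orientation: [[0.022, 1.0, -0.0], [1.0, -0.022, -0.0], [-0.0, -0.0, -1.0]]
force: [-1.0, -0.9, 0.1]
opening: 0.005
gripper_force: 0.2
```

Emit:
{"op": "play_rows", "data": {
  "series": [
    {"offset": [0.0005, 0, 0], "spin": 0},
    {"offset": [0.001, 0, 0], "spin": 0},
    {"offset": [0.001, 0, 0], "spin": 0}
  ]
}}

```text
clock: 12.15
tcp_pos: [0.4285, 0.3078, 0.1622]
orientation: [[0.022, 1.0, -0.0], [1.0, -0.022, 0.0], [-0.0, -0.0, -1.0]]
force: [-0.1, -0.3, -0.1]
opening: -0.002
gripper_force: 0.3
```

Emit:
{"op": "play_rows", "data": {
  "series": [
    {"offset": [0.0005, 0, 0], "spin": 0},
    {"offset": [0.001, 0, 0], "spin": 0},
    {"offset": [0.0012, 0, 0], "spin": 0}
  ]
}}

```text
clock: 12.4
tcp_pos: [0.4286, 0.3089, 0.1622]
orientation: [[0.022, 1.0, -0.0], [1.0, -0.022, -0.0], [-0.0, -0.0, -1.0]]
force: [1.1, -0.8, -0.8]
opening: 0.0
gripper_force: 0.4
```

Emit:
{"op": "play_rows", "data": {
  "series": [
    {"offset": [0.0005, 0, 0], "spin": 0},
    {"offset": [0.001, 0, 0], "spin": 0},
    {"offset": [0.0012, 0, 0], "spin": 0}
  ]
}}

```text
clock: 12.65
tcp_pos: [0.4286, 0.3102, 0.1623]
orientation: [[0.022, 1.0, -0.0], [1.0, -0.022, -0.0], [-0.0, -0.0, -1.0]]
force: [0.8, -0.8, -1.5]
opening: -0.001
gripper_force: 0.4
```

```bash
python3 - <<'E'
from h import *
d=cam('scene');r=tip_of('scene','leg_tip')[:1];print(r)
f=[observe()['force']]
for i in range(5): snapshot('top');f.append(observe()['force'])
print(np.mean(f,0),np.std(f,0),observe()['tcp_pos'])
c=[248,200];M=np.array([[5,0,200-5*c[0]],[0,5,200-5*c[1]]],float)
cv2.imwrite('pics/s4.png',cv2.warpAffine(d['frame'],M,(400,400),flags=cv2.INTER_CUBIC))
E
```

```text
[{'xy': [230.8, 169.6], 'p': 0.92}]
[-0.33935956 -0.17134773 -0.47698059] [0.62169934 0.43046101 0.36255522] [0.42862048 0.31015933 0.1623403 ]
```

View pics/s4.png

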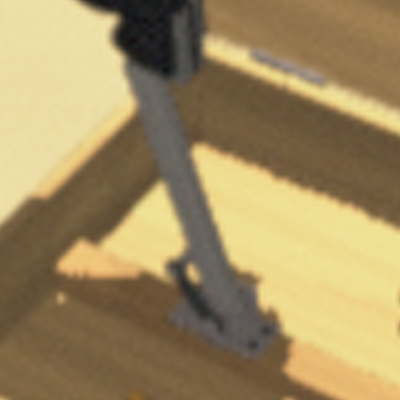

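The leg's left edge now meets the pin at (190,250). The arm's elbow at (178,265) is unchanged, so the stop hasn't been forced. Small steps again.

Emit:
{"op": "play_rows", "data": {
  "series": [
    {"offset": [0.0005, 0, 0], "spin": 0},
    {"offset": [0.001, 0, 0], "spin": 0},
    {"offset": [0.001, 0, 0], "spin": 0}
  ]
}}

```text
clock: 13.25
tcp_pos: [0.4286, 0.311, 0.1622]
orientation: [[0.022, 1.0, -0.0], [1.0, -0.022, -0.0], [-0.0, -0.0, -1.0]]
force: [1.1, -1.7, -1.5]
opening: 0.003
gripper_force: 0.7
```

Emit:
{"op": "play_rows", "data": {
  "series": [
    {"offset": [0.0005, 0, 0], "spin": 0},
    {"offset": [0.0008, 0, 0], "spin": 0},
    {"offset": [0.0008, 0, 0], "spin": 0}
  ]
}}

```text
clock: 13.5
tcp_pos: [0.4286, 0.3117, 0.1621]
orientation: [[0.022, 1.0, -0.0], [1.0, -0.022, -0.001], [-0.001, -0.0, -1.0]]
force: [-0.2, -3.1, -1.5]
opening: -0.001
gripper_force: 1.2
```

Force is rising, so the stop is felt.

Emit:
{"op": "play_rows", "data": {
  "series": [
    {"offset": [0.0005, 0, 0], "spin": 0},
    {"offset": [0.0008, 0, 0], "spin": 0},
    {"offset": [0.0008, 0, 0], "spin": 0}
  ]
}}

```text
clock: 13.75
tcp_pos: [0.4286, 0.3124, 0.162]
orientation: [[0.022, 1.0, -0.0], [1.0, -0.022, -0.001], [-0.001, -0.0, -1.0]]
force: [0.1, -3.3, -2.3]
opening: -0.002
gripper_force: 1.8
```

Emit:
{"op": "play_rows", "data": {
  "series": [
    {"offset": [0.0005, 0, 0], "spin": 0},
    {"offset": [0.0008, 0, 0], "spin": 0},
    {"offset": [0.0008, 0, 0], "spin": 0}
  ]
}}

```text
clock: 14.0
tcp_pos: [0.4286, 0.3131, 0.1619]
orientation: [[0.022, 1.0, -0.0], [1.0, -0.022, -0.001], [-0.001, -0.0, -1.0]]
force: [0.4, -4.6, -4.4]
opening: -0.004
gripper_force: 2.5
```

```bash
python3 - <<'E'
from h import *
d=cam('scene');r=tip_of('scene','leg_tip')[:1];print(r)
f=[observe()['force']]
for i in range(5): snapshot('top');f.append(observe()['force'])
print(np.mean(f,0),np.std(f,0),observe()['tcp_pos'])
E
```

```text
[]
[ 0.94833251 -4.71398465 -3.80767702] [0.29813635 0.37035071 0.51934058] [0.42857634 0.31314853 0.1619356 ]
```

Emit:
{"op": "play_rows", "data": {
  "series": [
    {"offset": [0, 0, 0.0005], "spin": 0},
    {"offset": [0.0005, 0, 0.001], "spin": 0},
    {"offset": [0.001, 0, 0.0015], "spin": 0},
    {"offset": [0.001, 0, 0.0015], "spin": 0}
  ]
}}

```text
clock: 14.68
tcp_pos: [0.4288, 0.3145, 0.1614]
orientation: [[0.022, 1.0, 0.0], [1.0, -0.022, -0.0], [-0.0, 0.0, -1.0]]
force: [-0.8, -6.0, 1.5]
opening: -0.003
gripper_force: 3.1
```

Emit:
{"op": "play_rows", "data": {
  "series": [
    {"offset": [0.0004, 0, 0], "spin": 0},
    {"offset": [0.0006, 0, 0.0002], "spin": 0},
    {"offset": [0.0006, 0, 0.0002], "spin": 0},
    {"offset": [0.0006, 0, 0.0002], "spin": 0}
  ]
}}

```text
clock: 15.02
tcp_pos: [0.4289, 0.3149, 0.1613]
orientation: [[0.022, 1.0, 0.0], [1.0, -0.022, -0.001], [-0.001, 0.0, -1.0]]
force: [-1.4, -5.8, 1.9]
opening: 0.001
gripper_force: 3.6
```

```bash
python3 - <<'E'
from h import *
d=cam('scene');r=tip_of('scene','leg_tip')[:1];print(r)
c=[248,200];M=np.array([[5,0,200-5*c[0]],[0,5,200-5*c[1]]],float)
cv2.imwrite('pics/s5.png',cv2.warpAffine(d['frame'],M,(400,400),flags=cv2.INTER_CUBIC))
E
```

```text
[{'xy': [227.9, 167.5], 'p': 0.71}]
```

View pics/s5.png

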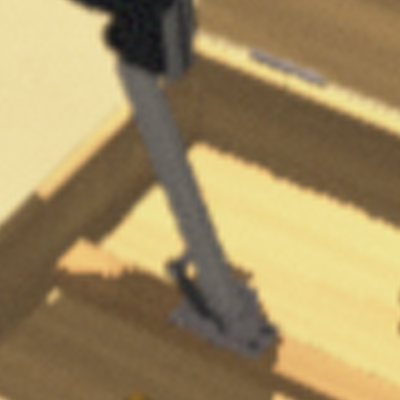

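The leg bears on the pin and the stop arm is unmoved. I back off, rise, and move above the lid's edge, right of the clasp, with the gripper slightly open.

Emit:
{"op": "play_rows", "data": {
  "series": [
    {"offset": [-0.03, 0, 0], "spin": 0},
    {"offset": [-0.05, 0, -0.01], "spin": 0},
    {"offset": [-0.065, 0, -0.045], "spin": 0},
    {"offset": [-0.08, 0, -0.085], "spin": 0},
    {"offset": [-0.09, 0.01, -0.12], "spin": 0},
    {"offset": [-0.1, 0.02, -0.155], "spin": 0},
    {"offset": [-0.11, 0.03, -0.185], "spin": 0},
    {"offset": [-0.12, 0.05, -0.195], "spin": 0}
  ]
}}

```text
clock: 15.78
tcp_pos: [0.4777, 0.1953, 0.3631]
orientation: [[0.02, 1.0, 0.011], [1.0, -0.02, 0.005], [0.005, 0.011, -1.0]]
force: [0.9, -0.3, 0.3]
opening: 0.002
gripper_force: 0.0
```

Emit:
{"op": "play_rows", "data": {
  "series": [
    {"offset": [0, 0.04, 0], "spin": 0},
    {"offset": [0, 0.08, 0], "spin": 0},
    {"offset": [0, 0.11, 0], "spin": 0},
    {"offset": [0, 0.122, 0], "spin": 0},
    {"offset": [0, 0.122, 0], "spin": 0},
    {"offset": [0, 0.122, 0], "spin": 0}
  ],
  "gripper": 0.3
}}

```text
clock: 16.28
tcp_pos: [0.5983, 0.1921, 0.3557]
orientation: [[0.022, 1.0, 0.0], [1.0, -0.022, 0.002], [0.002, 0.0, -1.0]]
force: [0.6, 0.6, 1.2]
opening: 0.296
gripper_force: 0.0
```

```bash
python3 - <<'E'
from h import *
q=[.42736,.25581,-.02592]
o=observe();print(o['tcp_pos'],o['qpos'].round(1),o['opening'],o['orientation'].round(3).tolist())
d=cam('wrist');cv2.imwrite('pics/w2.png',d['frame'])
print(tip_of('wrist','lid_edge'),proj(d,Bx(q,lid(1.817))),proj(d,Bx(q,lid(1.817,-.06))))
T=o['orientation'];print(proj(d,o['tcp_pos']),proj(d,o['tcp_pos']+T[:,1]*.013),proj(d,o['tcp_pos']-T[:,1]*.013))
cam('scene');print(tip_of('scene','leg_tip')[:1])
E
```

```text
[0.59828161 0.19214365 0.35574558] [ 6.8 14.3 71.6  0.1 94.1  8. ] 0.29624375864668573 [[0.022, 1.0, 0.0], [1.0, -0.022, 0.002], [0.002, 0.0, -1.0]]
[{'xy': [281.3, 136.0], 'p': 0.86}] [[278.81031907 134.16548594]] [[278.50804359 229.9166163 ]]
[[278.093258   270.16665293]] [[305.93817096 270.18942009]] [[250.25106594 270.143888  ]]
[{'xy': [230.2, 168.0], 'p': 0.71}]
```

View pics/w2.png

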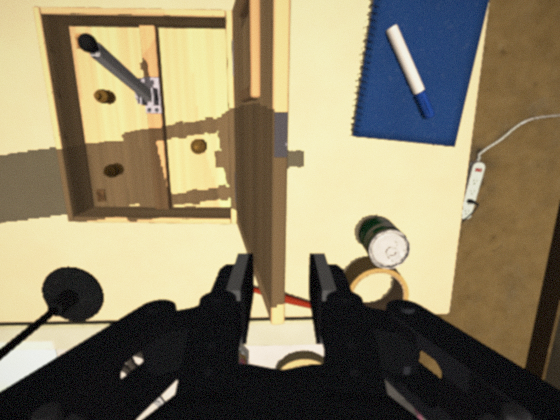

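The lid's end face shows at col ~279 (row 230), and the fingertips at cols 252 and 310 straddle it evenly. Now I descend and narrow the gap.

Emit:
{"op": "play_rows", "data": {
  "series": [
    {"offset": [0, 0, 0.03], "spin": 0},
    {"offset": [0, 0, 0.05], "spin": 0},
    {"offset": [0, 0, 0.06], "spin": 0},
    {"offset": [0, 0, 0.067], "spin": 0},
    {"offset": [0, 0, 0.071], "spin": 0},
    {"offset": [0, 0, 0.071], "spin": 0},
    {"offset": [0, 0, 0.071], "spin": 0}
  ]
}}

```text
clock: 17.07
tcp_pos: [0.5985, 0.1915, 0.2859]
orientation: [[0.022, 1.0, 0.002], [1.0, -0.022, 0.0], [0.0, 0.002, -1.0]]
force: [-0.2, 0.0, 0.4]
opening: 0.302
gripper_force: 0.0
```

Emit:
{"op": "play_rows", "data": {
  "series": [
    {"offset": [0, 0, 0], "spin": 0},
    {"offset": [0, 0, 0], "spin": 0},
    {"offset": [0, 0, 0], "spin": 0},
    {"offset": [0, 0, 0], "spin": 0}
  ],
  "gripper": 0.19
}}

```text
clock: 17.4
tcp_pos: [0.5982, 0.1915, 0.2854]
orientation: [[0.022, 1.0, 0.001], [1.0, -0.022, 0.0], [0.0, 0.001, -1.0]]
force: [-1.5, 0.3, 1.7]
opening: 0.194
gripper_force: 1.0
```

```bash
cat > t.py <<'E'
from h import *
q=[.42736,.25581,-.02592]
def box(p): d=p[:2]-np.array(q[:2]);c,s=np.cos(q[2]),np.sin(q[2]); return np.array([c*d[0]+s*d[1],-s*d[0]+c*d[1],p[2]])
def Ci(a): c,s=np.cos(a),np.sin(a); return .115-.235*c-.005*s,.067+.235*s-.005*c
def Co(a): c,s=np.cos(a),np.sin(a); return .115-.235*c+.005*s,.067+.235*s+.005*c
E
python3 - <<'E'
from t import *
o=observe();b=box(o['tcp_pos']);print(o['tcp_pos'],b,o['opening'],o['force'],o['gripper_force'])
h=.008
print('back');[print(a,np.round([Co(a)[0]-h-b[0],b[2]-(Co(a)[1]-.0087)],4)) for a in (1.82,1.75,1.7,1.65,1.6,1.55,1.5)]
print('front');[print(a,np.round([Ci(a)[0]+h-b[0],b[2]-(Ci(a)[1]-.0095)],4)) for a in (1.6,1.55,1.5,1.45,1.4,1.35,1.3,1.2)]
cam('wrist');print(tip_of('wrist','lid_edge'))
E
```

```text
[0.59820931 0.19148329 0.28542751] [ 0.17245908 -0.05987718  0.28542751] 0.1939017410830217 [-1.51204543  0.34761484  1.6894019 ] 1.0063793265726417
back
1.82 [-0.0027  0.0006]
1.75 [-0.0187 -0.0032]
1.7 [-0.0302 -0.0053]
1.65 [-0.0419 -0.0067]
1.6 [-0.0536 -0.0076]
1.55 [-0.0653 -0.0079]
1.5 [-0.0771 -0.0076]
front
1.6 [-0.0476 -0.0071]
1.55 [-0.0593 -0.0069]
1.5 [-0.0711 -0.0061]
1.45 [-0.0827 -0.0048]
1.4 [-0.0943 -0.0028]
1.35 [-0.1058 -0.0003]
1.3 [-0.1171  0.0028]
1.2 [-0.1393  0.0107]
[{'xy': [284.2, 143.7], 'p': 0.7}]
```

Emit:
{"op": "play_rows", "data": {
  "series": [
    {"offset": [0, -0.004, 0], "spin": 0},
    {"offset": [0, -0.009, -0.001], "spin": 0},
    {"offset": [0, -0.014, -0.002], "spin": 0},
    {"offset": [0, -0.02, -0.003], "spin": 0},
    {"offset": [0, -0.026, -0.0045], "spin": 0},
    {"offset": [0, -0.032, -0.0055], "spin": 0},
    {"offset": [0, -0.038, -0.006], "spin": 0},
    {"offset": [0, -0.044, -0.007], "spin": 0}
  ]
}}

```text
clock: 18.17
tcp_pos: [0.5533, 0.1924, 0.2916]
orientation: [[0.022, 1.0, -0.0], [1.0, -0.022, 0.0], [0.0, -0.0, -1.0]]
force: [0.4, 0.2, -0.2]
opening: 0.187
gripper_force: 0.2
```

Emit:
{"op": "play_rows", "data": {
  "series": [
    {"offset": [0, -0.005, -0.0003], "spin": 0},
    {"offset": [0, -0.01, -0.0005], "spin": 0},
    {"offset": [0, -0.015, -0.0005], "spin": 0},
    {"offset": [0, -0.02, 0], "spin": 0},
    {"offset": [0, -0.026, 0.0005], "spin": 0},
    {"offset": [0, -0.032, 0.001], "spin": 0},
    {"offset": [0, -0.038, 0.002], "spin": 0},
    {"offset": [0, -0.044, 0.003], "spin": 0}
  ]
}}

```text
clock: 18.83
tcp_pos: [0.5094, 0.1933, 0.2884]
orientation: [[0.022, 1.0, -0.0], [1.0, -0.022, -0.0], [-0.0, -0.0, -1.0]]
force: [-0.3, 0.1, -0.0]
opening: 0.188
gripper_force: 0.0
```

```bash
python3 - <<'E'
from t import *
o=observe();b=box(o['tcp_pos']);print(o['clock'],o['tcp_pos'],b,o['opening'],o['force'],o['gripper_force'])
h=.008
for n in ('wrist','scene','top'):
    d=cam(n);print(n,tip_of(n,'lid_edge')[:1],[(a,proj(d,Bx(q,lid(a)))[0].round(0).tolist()) for a in (1.35,1.4,1.45,1.5)])
print('front');[print(a,np.round([Ci(a)[0]+h-b[0],b[2]-(Ci(a)[1]-.0095)],4)) for a in (1.5,1.45,1.4,1.35,1.3,1.2)]
E
```

```text
18.8333 [0.50939003 0.19328781 0.28840613] [ 0.08362287 -0.06037521  0.28840613] 0.18794661718236919 [-0.32765218  0.14625166 -0.0092512 ] 0.0
wrist [{'xy': [285.7, 138.4], 'p': 0.86}] [(1.35, [227.0, 139.0]), (1.4, [256.0, 139.0]), (1.45, [286.0, 140.0]), (1.5, [317.0, 140.0])]
scene [{'xy': [285.6, 101.9], 'p': 0.56}] [(1.35, [283.0, 107.0]), (1.4, [286.0, 103.0]), (1.45, [290.0, 99.0]), (1.5, [293.0, 96.0])]
top [] [(1.35, [258.0, 171.0]), (1.4, [258.0, 162.0]), (1.45, [258.0, 153.0]), (1.5, [258.0, 144.0])]
front
1.5 [ 0.0178 -0.0032]
1.45 [ 0.0061 -0.0018]
1.4 [-0.0055  0.0002]
1.35 [-0.017   0.0027]
1.3 [-0.0283  0.0058]
1.2 [-0.0504  0.0137]
```

Emit:
{"op": "play_rows", "data": {
  "series": [
    {"offset": [0, 0.002, 0], "spin": 0},
    {"offset": [0, 0.002, 0], "spin": 0},
    {"offset": [0, 0.002, 0], "spin": 0}
  ],
  "gripper": 0.36
}}

```text
clock: 19.38
tcp_pos: [0.5124, 0.1932, 0.2886]
orientation: [[0.022, 1.0, 0.0], [1.0, -0.022, -0.0], [-0.0, 0.0, -1.0]]
force: [-0.3, -0.3, -0.5]
opening: 0.36
gripper_force: 0.1
```

```bash
python3 - <<'E'
from t import *
o=observe();b=box(o['tcp_pos']);print(o['clock'],o['tcp_pos'],b,o['opening'],o['force'],o['gripper_force'])
h=.0153
for n in ('wrist',):
    d=cam(n);print(n,tip_of(n,'lid_edge')[:1],[(a,proj(d,Bx(q,lid(a)))[0].round(0).tolist()) for a in (1.35,1.4,1.45,1.5)])
for a in np.arange(1.4,.69,-.05): print(round(a,2),np.round([Ci(a)[0]+h-b[0],b[2]-(Ci(a)[1]-.0105)],4))
E
```

```text
19.3833 [0.51235099 0.19318339 0.28857068] [ 0.08658554 -0.06040286  0.28857068] 0.3597260441989976 [-0.26460792 -0.2742469  -0.46813901] 0.07187972376414109
wrist [{'xy': [257.4, 137.4], 'p': 0.89}] [(1.35, [220.0, 139.0]), (1.4, [249.0, 139.0]), (1.45, [278.0, 140.0]), (1.5, [309.0, 140.0])]
1.4 [-0.0012  0.0013]
1.35 [-0.0126  0.0039]
1.3 [-0.024  0.007]
1.25 [-0.0351  0.0106]
1.2 [-0.0461  0.0149]
1.15 [-0.0568  0.0196]
1.1 [-0.0673  0.0249]
1.05 [-0.0776  0.0307]
1.0 [-0.0875  0.037 ]
0.95 [-0.097   0.0438]
0.9 [-0.1063  0.0511]
0.85 [-0.1151  0.0588]
0.8 [-0.1236  0.067 ]
0.75 [-0.1316  0.0755]
0.7 [-0.1392  0.0845]
```

Emit:
{"op": "play_rows", "data": {
  "series": [
    {"offset": [0, -0.005, 0.002], "spin": 0},
    {"offset": [0, -0.01, 0.0033], "spin": 0},
    {"offset": [0, -0.016, 0.0048], "spin": 0},
    {"offset": [0, -0.022, 0.0064], "spin": 0},
    {"offset": [0, -0.028, 0.0083], "spin": 0},
    {"offset": [0, -0.034, 0.0103], "spin": 0},
    {"offset": [0, -0.04, 0.0125], "spin": 0},
    {"offset": [0, -0.046, 0.0149], "spin": 0}
  ]
}}

```text
clock: 20.15
tcp_pos: [0.4653, 0.1944, 0.2735]
orientation: [[0.022, 1.0, -0.0], [1.0, -0.022, 0.0], [0.0, -0.0, -1.0]]
force: [-0.3, -0.2, 0.6]
opening: 0.358
gripper_force: 0.4
```

```bash
python3 - <<'E'
from t import *
o=observe();b=box(o['tcp_pos']);print(o['clock'],o['tcp_pos'],b,o['opening'],o['force'],o['gripper_force'])
h=.0153
for n in ('wrist','scene'):
    d=cam(n);print(n,tip_of(n,'lid_edge')[:1],[(a,proj(d,Bx(q,lid(a)))[0].round(0).tolist()) for a in (1.1,1.15,1.2,1.25,1.3)])
for a in np.arange(1.2,.69,-.05): print(round(a,2),np.round([Ci(a)[0]+h-b[0],b[2]-(Ci(a)[1]-.0105)],4))
E
```

```text
20.15 [0.4653488  0.19438624 0.27353345] [ 0.03956796 -0.06041857  0.27353345] 0.3581966885011839 [-0.30220794 -0.24163264  0.61848114] 0.35327273653820157
wrist [{'xy': [255.7, 136.9], 'p': 0.62}] [(1.1, [202.0, 138.0]), (1.15, [226.0, 139.0]), (1.2, [253.0, 140.0]), (1.25, [282.0, 140.0]), (1.3, [313.0, 141.0])]
scene [{'xy': [273.8, 123.2], 'p': 0.82}] [(1.1, [267.0, 132.0]), (1.15, [270.0, 127.0]), (1.2, [273.0, 121.0]), (1.25, [277.0, 116.0]), (1.3, [280.0, 112.0])]
1.2 [ 0.0009 -0.0002]
1.15 [-0.0098  0.0046]
1.1 [-0.0203  0.0099]
1.05 [-0.0305  0.0157]
1.0 [-0.0404  0.022 ]
0.95 [-0.05    0.0288]
0.9 [-0.0593  0.0361]
0.85 [-0.0681  0.0438]
0.8 [-0.0766  0.0519]
0.75 [-0.0846  0.0605]
0.7 [-0.0922  0.0695]
```

Emit:
{"op": "play_rows", "data": {
  "series": [
    {"offset": [0, -0.005, 0.0023], "spin": 0},
    {"offset": [0, -0.01, 0.0048], "spin": 0},
    {"offset": [0, -0.0155, 0.0075], "spin": 0},
    {"offset": [0, -0.0205, 0.0101], "spin": 0},
    {"offset": [0, -0.0255, 0.013], "spin": 0},
    {"offset": [0, -0.0305, 0.0159], "spin": 0},
    {"offset": [0, -0.0355, 0.019], "spin": 0},
    {"offset": [0, -0.0405, 0.0222], "spin": 0}
  ]
}}

```text
clock: 21.02
tcp_pos: [0.425, 0.1953, 0.2512]
orientation: [[0.022, 1.0, -0.0], [1.0, -0.022, 0.0], [0.0, -0.0, -1.0]]
force: [-1.4, 0.7, 0.9]
opening: 0.36
gripper_force: 0.9
```

```bash
python3 - <<'E'
from t import *
o=observe();b=box(o['tcp_pos']);print(o['clock'],o['tcp_pos'],b,o['opening'],o['force'],o['gripper_force'])
h=.0153
for n in ('wrist','scene'):
    d=cam(n);print(n,tip_of(n,'lid_edge')[:1],[(a,proj(d,Bx(q,lid(a)))[0].round(0).tolist()) for a in (.9,.95,1.0,1.05,1.1)])
for a in np.arange(1.0,.64,-.05): print(round(a,2),np.round([Ci(a)[0]+h-b[0],b[2]-(Ci(a)[1]-.0105)],4))
E
```

```text
21.0167 [0.4249532  0.19531418 0.25119646] [-0.00083812 -0.06053788  0.25119646] 0.3595487115907217 [-1.38594816  0.72160149  0.90122595] 0.9131043031811714
wrist [] [(0.9, [206.0, 137.0]), (0.95, [226.0, 138.0]), (1.0, [249.0, 139.0]), (1.05, [275.0, 141.0]), (1.1, [305.0, 142.0])]
scene [{'xy': [257.6, 142.2], 'p': 0.56}] [(0.9, [255.0, 156.0]), (0.95, [258.0, 150.0]), (1.0, [261.0, 144.0]), (1.05, [264.0, 138.0]), (1.1, [267.0, 132.0])]
1.0 [-0.     -0.0003]
0.95 [-0.0096  0.0065]
0.9 [-0.0189  0.0137]
0.85 [-0.0277  0.0214]
0.8 [-0.0362  0.0296]
0.75 [-0.0442  0.0382]
0.7 [-0.0518  0.0471]
0.65 [-0.059   0.0565]
```

Emit:
{"op": "play_rows", "data": {
  "series": [
    {"offset": [0, -0.0035, 0.0024], "spin": 0},
    {"offset": [0, -0.007, 0.0047], "spin": 0},
    {"offset": [0, -0.0103, 0.0071], "spin": 0},
    {"offset": [0, -0.0136, 0.0096], "spin": 0},
    {"offset": [0, -0.0169, 0.0122], "spin": 0},
    {"offset": [0, -0.0202, 0.0149], "spin": 0},
    {"offset": [0, -0.0233, 0.0176], "spin": 0},
    {"offset": [0, -0.0262, 0.0201], "spin": 0}
  ]
}}

```text
clock: 21.88
tcp_pos: [0.3989, 0.1958, 0.231]
orientation: [[0.022, 1.0, -0.0], [1.0, -0.022, 0.0], [0.0, -0.0, -1.0]]
force: [-2.4, 1.8, 0.7]
opening: 0.361
gripper_force: 1.0
```

Emit:
{"op": "play_rows", "data": {
  "series": [
    {"offset": [0, -0.0018, 0.0016], "spin": 0},
    {"offset": [0, -0.0035, 0.0032], "spin": 0},
    {"offset": [0, -0.0053, 0.0048], "spin": 0},
    {"offset": [0, -0.007, 0.0064], "spin": 0},
    {"offset": [0, -0.0087, 0.008], "spin": 0},
    {"offset": [0, -0.0103, 0.0098], "spin": 0}
  ]
}}

```text
clock: 22.38
tcp_pos: [0.3889, 0.196, 0.2215]
orientation: [[0.022, 1.0, -0.0], [1.0, -0.022, 0.0], [0.0, -0.0, -1.0]]
force: [-3.5, 1.8, 1.0]
opening: 0.356
gripper_force: 1.6
```

```bash
python3 - <<'E'
from t import *
o=observe();b=box(o['tcp_pos']);print(o['clock'],o['tcp_pos'],b,o['opening'],o['force'],o['gripper_force'])
h=.0153
for n in ('wrist','scene','top'):
    d=cam(n);print(n,tip_of(n,'lid_edge')[:1],[(a,proj(d,Bx(q,lid(a)))[0].round(0).tolist()) for a in (.7,.75,.8,.85,.9)])
for a in np.arange(.85,.64,-.05): print(round(a,2),np.round([Ci(a)[0]+h-b[0],b[2]-(Ci(a)[1]-.0105)],4))
E
```

```text
22.3833 [0.38889333 0.19603403 0.22148172] [-0.03690453 -0.06075284  0.22148172] 0.3555163062270563 [-3.4787336   1.78235975  0.99173819] 1.5967493131756783
wrist [{'xy': [251.7, 136.2], 'p': 0.63}] [(0.7, [213.0, 136.0]), (0.75, [228.0, 138.0]), (0.8, [247.0, 139.0]), (0.85, [269.0, 140.0]), (0.9, [295.0, 142.0])]
scene [{'xy': [249.3, 166.8], 'p': 0.92}] [(0.7, [245.0, 182.0]), (0.75, [247.0, 175.0]), (0.8, [250.0, 169.0]), (0.85, [252.0, 163.0]), (0.9, [255.0, 156.0])]
top [] [(0.7, [260.0, 273.0]), (0.75, [260.0, 267.0]), (0.8, [260.0, 261.0]), (0.85, [259.0, 254.0]), (0.9, [259.0, 247.0])]
0.85 [ 0.0084 -0.0083]
0.8 [-0.0001 -0.0001]
0.75 [-0.0082  0.0085]
0.7 [-0.0158  0.0174]
0.65 [-0.0229  0.0267]
```

Emit:
{"op": "play_rows", "data": {
  "series": [
    {"offset": [0, -0.0009, 0.0009], "spin": 0},
    {"offset": [0, -0.0018, 0.0018], "spin": 0},
    {"offset": [0, -0.0026, 0.0027], "spin": 0},
    {"offset": [0, -0.0034, 0.0035], "spin": 0},
    {"offset": [0, -0.0042, 0.0044], "spin": 0},
    {"offset": [0, -0.005, 0.0052], "spin": 0},
    {"offset": [0, -0.005, 0.0052], "spin": 0}
  ]
}}

```text
clock: 23.27
tcp_pos: [0.3855, 0.1959, 0.2175]
orientation: [[0.022, 1.0, 0.004], [1.0, -0.022, -0.0], [-0.0, 0.004, -1.0]]
force: [3.3, -1.7, 4.0]
opening: 0.358
gripper_force: 2.5
```

```bash
python3 - <<'E'
from t import *
o=observe();b=box(o['tcp_pos']);print(o['clock'],o['tcp_pos'],b,o['opening'],o['force'],o['gripper_force'])
for n in ('wrist','scene'):
    d=cam(n);print(n,tip_of(n,'lid_edge')[:1],[(a,proj(d,Bx(q,lid(a)))[0].round(0).tolist()) for a in (.7,.75,.8,.85,.9)])
f=[]
for i in range(5): snapshot('top');f.append(observe()['force'])
print(np.mean(f,0),observe()['gripper_force'])
E
```

```text
23.2667 [0.38546496 0.19590232 0.21749885] [-0.04032834 -0.06097335  0.21749885] 0.35835868281198596 [ 3.27558154 -1.68350674  3.96015064] 2.516051883576438
wrist [{'xy': [257.6, 135.4], 'p': 0.57}] [(0.7, [219.0, 136.0]), (0.75, [236.0, 138.0]), (0.8, [255.0, 139.0]), (0.85, [279.0, 140.0]), (0.9, [307.0, 142.0])]
scene [{'xy': [247.2, 167.2], 'p': 0.93}] [(0.7, [245.0, 182.0]), (0.75, [247.0, 175.0]), (0.8, [250.0, 169.0]), (0.85, [252.0, 163.0]), (0.9, [255.0, 156.0])]
[ 4.66166771 -1.74832512  5.2091431 ] 3.5651896364288405
```

The lid now rests on the leg at about 0.80, and the back finger has just touched its top face. I withdraw straight up.

Emit:
{"op": "play_rows", "data": {
  "series": [
    {"offset": [0, 0, -0.004], "spin": 0},
    {"offset": [0, 0, -0.01], "spin": 0},
    {"offset": [0, 0, -0.02], "spin": 0},
    {"offset": [0, 0, -0.035], "spin": 0},
    {"offset": [0, 0, -0.06], "spin": 0},
    {"offset": [0, -0.01, -0.09], "spin": 0},
    {"offset": [0, -0.03, -0.11], "spin": 0},
    {"offset": [0, -0.03, -0.11], "spin": 0}
  ]
}}

```text
clock: 24.38
tcp_pos: [0.3536, 0.1976, 0.3316]
orientation: [[0.021, 1.0, 0.006], [1.0, -0.021, 0.002], [0.002, 0.006, -1.0]]
force: [1.4, -0.3, 0.1]
opening: 0.362
gripper_force: 0.0
```

```bash
python3 - <<'E'
from t import *
o=observe();print(o['clock'],o['tcp_pos'],o['force'],o['gripper_force'])
for n in ('wrist','scene','top'):
    d=cam(n);cv2.imwrite(f'pics/end_{n}.png',d['frame']);print(n,tip_of(n,'lid_edge')[:1],[(a,proj(d,Bx(q,lid(a)))[0].round(0).tolist()) for a in (.75,.8,.85)])
d=cam('scene');print(tip_of('scene','leg_tip')[:1],proj(d,Bx(q,leg(1.88))),[x['xy'] for x in tip_of('scene','finial0')])
S=cv2.imread('pics/end_scene.png')[80:330,130:400];W=cv2.imread('pics/end_wrist.png')
cv2.imwrite('pics/end.png',np.hstack([cv2.resize(S,(400,370)),cv2.resize(W,(400,370))]))
E
```

```text
24.3833 [0.35360308 0.19756903 0.33164759] [ 1.37051248 -0.30175215  0.07930513] 0.0
wrist [{'xy': [314.4, 130.6], 'p': 0.96}] [(0.75, [300.0, 130.0]), (0.8, [313.0, 131.0]), (0.85, [326.0, 131.0])]
scene [{'xy': [246.7, 169.9], 'p': 0.93}] [(0.75, [247.0, 175.0]), (0.8, [250.0, 169.0]), (0.85, [252.0, 163.0])]
top [] [(0.75, [260.0, 267.0]), (0.8, [260.0, 261.0]), (0.85, [259.0, 254.0])]
[{'xy': [231.3, 166.7], 'p': 0.87}] [[232.52382637 168.05740416]] [[292.2, 224.1], [276.8, 268.9], [236.6, 251.8]]
```

View pics/end.png

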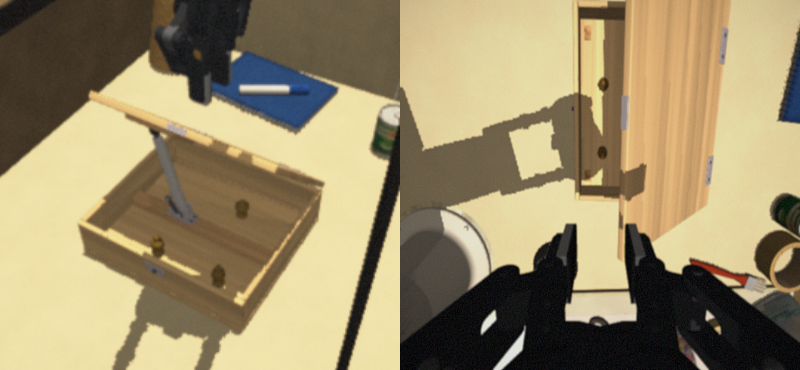

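The lid rests on the ball (left picture at (155,130)), the wrist view reads about 0.80, the finials are standing in place, and the gripper is clear.

```bash
python3 -c "
from station import *
print(close_job())"
```

```text
the job is handed in; nothing more can be done
None
```

The job is handed in: the prop leg bears on its stop, pressed with about 6 N, the lid was let down under control and rests on the leg's tip at about 0.80 rad, and the finials still stand in place.

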